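# Refit the shaker platform and lock it with its spring clip

### The job

Put the sample platform back on the shaker: lower its hub over the drive stud until it lies flat on the carriage, mats running along the guide rods. Then take the red-handled hairpin clip and push its straight leg through the cross hole in the stud, above the hub, just until the bent leg snaps over the stud and rests closed behind its bulge, and let go. The carriage floats between its end buffers while the drive is off, so feel for the snap, never force the clip or ram it on too far, and leave everything else on the bench where it is.

Things in the scene. Friction and masses are not known exactly. Their poses are not given: they have to be found in the camera images.
- shaker: Reciprocating bench shaker, fixed to the bench: white housing 236 x 176 mm, 38 mm high, two steel guide rods along its x in aluminium end blocks (tops 58 mm high). Origin: centre of its underside; x runs along the guide rods, z up, control panel at -x. A tall analyser cabinet stands to its left, from about y = 0.4 on.
- carriage (a joint): Position (m) of the shaker's aluminium carriage along the shaker's x, 0 at mid-stroke. It is not locked: it slides under any push along x of more than about 2 N until it meets the rubber buffer at that end, up to a few centimetres away. Carriage top face 118 x 136 mm, 58 mm above the bench.
- stud_hole (a point): Centre of the cross hole in the drive stud; moves with the carriage, axes parallel to the shaker's. Stud: at the carriage's middle, lowest 14 mm 16 mm square, above that round, 16 mm diameter, top 37 mm above the carriage. The hole runs right through along x, 6.5 mm wide, 7 mm high, mouths countersunk by 1.5 mm; its centre is 26 mm above the carriage top, 84 mm above the bench.
- platform: Loose aluminium sample platform, 150 x 150 mm, plate 4 mm, rim 11 mm high at most, two black ribbed mats lying along x; 0.38 kg. Origin: centre of its underside. Black square hub at the middle, 34 x 34 mm, its top 22 mm above the underside, with a 19.5 mm square bore right through; lift it by the hub. Seated, its underside lies 26 mm below the hole centre.
- hub_top (a point): Centre of the platform hub's top face, 22 mm above the platform's underside.
- clip: Loose hairpin clip of 4.5 mm steel wire, lying flat. Origin: on the underside, below the straight leg's axis, at mid-length of the red grip (26 x 29 x 14 mm, y -4.5 to 24.5). x points along the straight leg (y 0, z 2.25 mm) to its tip, y towards the bent leg. Bent leg: flared end at x 83, pinch (bulge) at 72, arch for the stud at 62. A red stop tongue above the legs (z 5 to 10.6) ends at x 52.4.
- clip_grip (a point): Middle of the clip's red grip (clip x = 0, y = 10, z = 7 mm).
- clip_tip (a point): Tip of the clip's straight leg (clip x = 102, y = 0, z = 2.25 mm). Same axes as the clip.
- clip_seat (a point): Point on the straight leg's axis under the middle of the arch (clip x = 62, y = 0, z = 2.25 mm). It lies at the hole centre when the clip is home.
- bent_leg (a joint): Opening angle (rad) of the clip's bent leg against its spring: 0 closed, about 0.04 to 0.06 while its pinch passes the stud. Threading the straight leg takes almost no force; passing the pinch takes a push of 3 to 14 N, which drops to nothing or pulls ahead as it snaps. Pushed 1.6 mm past home, the stop tongue butts on the stud and the force climbs steeply: stay under about 20 N.
- pipette: Bystander: grey and blue pipette lying behind the work, 231 x 43 x 30 mm.
- timer: Bystander: white bench timer with three keys, 66 x 62 x 19 mm.
- spatula: Bystander: steel weighing spatula, 182 mm long.
- forceps: Bystander: slim steel forceps, 133 mm long.
Not all that is in view belongs to the job. There is more than one size of the clip; the one meant has the size given above.

How it is judged:
By the outcome, as a careful person would: the job done as asked, in the order asked, and still so for the second after the job is handed in, with the robot touching nothing.
It also fails if it takes over 67 s, if anything falls off the work surface, if the arm or the gripper's body presses on something with over 40 N, if the wrist force passes 120 N, or if a joint passes its speed limit or range.

### The arm

A 6-joint arm with a two-finger parallel gripper is mounted at the origin on a cart in front of the work surface, level with it; the furniture and walls round the work are solid. World frame = base frame: x ahead of the robot, y to its left, z up, the work surface at z = 0. Lengths are in mm, angles in rad, forces in N, time in s.
With the tool pointing down it reaches from about 400 to 925 mm from the base axis. Payload 3.4 kg.
Tool frame: the origin (TCP) lies midway between the tips of the shut fingers; the grasp point (between the pads) lies 19 mm behind it (bot.pinch_z is the distance from the TCP to the grasp point, in mm); z points along the fingers, y is the line along which they close (so a half turn about z gives the same grasp; the last joint's range is limited). The gripper opens to 85 mm and grips with 20 to 120 N. Pads are 22 mm wide; open, the fingers measure 114 mm over their backs; the gripper's body (76 mm by 85 mm) begins 54 mm behind the grasp point. The pads swing forward as they close: fully open they stand 13 mm farther back than shut.
Start: joints at [1.137, 0.307, 1.506, -0, 1.328, -0.073], TCP at [202.473, 538.178, 231.305] pointing down, gripper open.
Joint ranges: [-3.12, 3.12], [-1.05, 2.28], [0.14, 2.33], [-1.42, 4.57], [0.1, 2.73], [-2.68, 2.68]. Speed limits (rad/s): [2.57, 2.57, 3.14, 3.14, 3.14, 3.14].

### API

Orientations are given as a unit quaternion [x, y, z, w].
In Python, from workcell import bot gives the robot as it stands.
- The arm moves only by the tool servo_tool, never from a script. Its argument "deltas" is a list of rows, each a list of 7 numbers: the shift along the tool's x, y, z in cm, then the turn, a rotation vector about the tool's x, y, z in rad, then the closure in counts, from 0 (fully open) to 255 (shut). A call has 1 to 8 rows; each row is the pose to reach, as a shift and turn from the pose commanded when the call began, along the tool's axes at that moment; what a row does not reach only later rows make up. A row lasts 1/12 s, in which the tool goes at most 41.7 mm and 7.16 degrees, less where a joint would pass 70% of its speed; a pose out of reach is approached as far as the arm can. A call with a gripper value outside its range is refused whole. The fingers move at their own pace and stop on an object; "newtons" is the grip in N (left out, the last holds). Time passes only in rows, so rows that repeat a pose let the fingers close. It gives the time, the measured TCP pose, the force, the opening and the grip force at its end, in the units of the state.
- bot.observe(): the state, without advancing time (a new reading comes with each control period).
- bot.read_camera(name): name is "scene" or "top" or "wrist"; returns the picture (400x640x3 uint8, blue, green, red); there is no depth.
- bot.camera_info(name): a dict with "fx", "fy", "cx", "cy" (pixels), "extrinsics" (4x4, takes a point from world to camera coordinates). Camera axes: x right, y down, z forward; pixel columns grow to the right and rows downward; lengths in mm; the calibration is good to about 2 mm. A picture is of the moment at which its call begins: read the wrist's pose just before it. camera_info takes no time and is no camera call; for the wrist camera it gives the pose at the moment of the call.
- bot.sign_off(): hands the job in; it is judged then, once.
The state is a dict: "t": time; "joint_pos": joint angles; "qvel": joint speeds; "joint_torque": joint torques, N m; "tcp_pos": TCP position; "eef_rot": TCP orientation; "ft_force": force on the tool from outside, world axes, zero at the start; "moment": the same for the moment, N m; "grip_width": opening from 0.0 (shut) to 1.0 (fully open); "finger_force": force on a finger pad.
Only numpy, scipy, OpenCV 4.12 (cv2) and the standard library are available. Lean on these libraries where they do the work, as an engineer would, in place of code of your own. Each camera call takes 0.05 s, during which the arm holds its last target. There are 200 camera calls.

## Working session

There is one attempt and no reset: what is moved stays moved. The work goes in short steps, Python scripts to look and compute and a tool call to move; the robot and the scene stay as the last step left them, time stands still between calls to the robot, and variables do not carry over. Pictures are saved under pics/ and viewed, at most 10 in all, crops included, and the job is handed in when it is done.

Besides the shell and the picture viewer there is one more tool, called after ">>>" as name(argument=value, ...) on one line, values as JSON. servo_tool: Moves the arm, as the interface text tells. Its arguments: {"type":"object","properties":{"deltas":{"type":"array","items":{"type":"array","items":{"type":"number"}}},"newtons":{"type":"number"}},"required":["deltas"]}

```bash
mkdir -p pics
cat > h.py <<'E'
import numpy as np, cv2
from workcell import bot
from scipy.spatial.transform import Rotation as R
def ray(ci,u,v,z):
    T=np.array(ci['extrinsics']);Rm=T[:3,:3];c=-Rm.T@T[:3,3]
    d=Rm.T@np.array([(u-ci['cx'])/ci['fx'],(v-ci['cy'])/ci['fy'],1])
    return c+d*(z-c[2])/d[2]
def proj(ci,p):
    T=np.array(ci['extrinsics']);q=T[:3,:3]@np.array(p)+T[:3,3]
    return np.array([ci['fx']*q[0]/q[2]+ci['cx'],ci['fy']*q[1]/q[2]+ci['cy']])
E
python3 - <<'E'
from h import *
for n in("scene","top","wrist"):
    ci=bot.camera_info(n);im=bot.read_camera(n);cv2.imwrite(f'pics/{n}0.png',im)
    T=np.array(ci['extrinsics']);print(n,ci['fx'],ci['cx'],ci['cy'],(-T[:3,:3].T@T[:3,3]).round(),T[:3,:3].round(2).tolist())
o=bot.observe();print(o['t'],o['eef_rot'],o['tcp_pos'],bot.pinch_z)
E
```

```text
scene 486.1578144816061 322.939696428387 194.99768057752814 [-132. -613.  863.] [[0.67, -0.74, -0.01], [-0.47, -0.41, -0.78], [0.58, 0.53, -0.63]]
top 471.8448814281938 320.73311497447247 193.09649629430788 [ 408.   53. 1243.] [[-0.01, -1.0, -0.01], [-0.99, 0.02, -0.13], [0.13, 0.01, -0.99]]
wrist 325.7429863505796 318.08750254734395 198.10564819239724 [135. 563. 373.] [[0.35, 0.94, -0.0], [0.9, -0.34, 0.28], [0.27, -0.1, -0.96]]
0.15 [ 1.78946729e-01  9.83858451e-01 -7.60274836e-04 -1.94565318e-04] [202.269831   537.69572351 230.60027729] 18.700000000000003
```

View pics/top0.png

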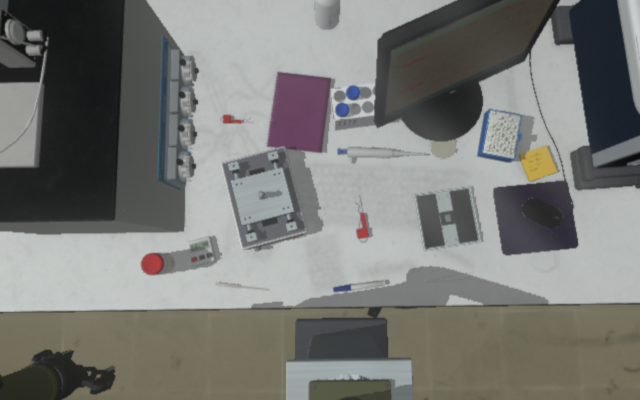

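View pics/scene0.png

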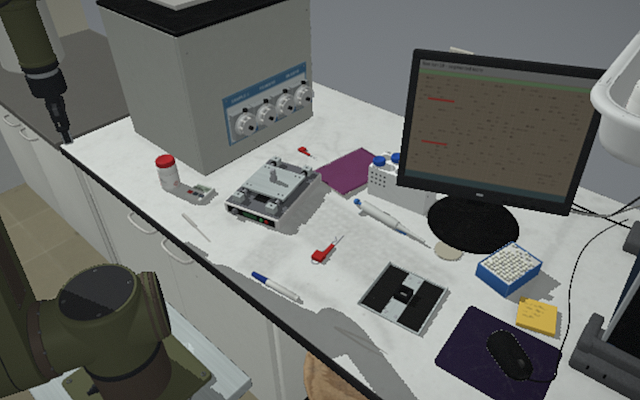

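The top view shows the shaker at (265,197), the platform at (448,218), and two red clips: A at (362,222) and B at (237,120). I'll measure both clips and check an enlarged crop.

Run:
```python
from h import *
im=cv2.imread('pics/top0.png');ci=bot.camera_info('top')
cv2.imwrite('pics/crop1.png',cv2.resize(im[100:270,205:495],None,fx=2.75,fy=2.75,interpolation=cv2.INTER_CUBIC))
hsv=cv2.cvtColor(im,cv2.COLOR_BGR2HSV)
red=((hsv[...,0]<8)|(hsv[...,0]>172))&(hsv[...,1]>140)&(hsv[...,2]>90)
n,l,s,c=cv2.connectedComponentsWithStats(red.astype(np.uint8))
for i in range(1,n):
    if s[i,4]>15: print('red',s[i],c[i].round(1),ray(ci,*c[i],9).round(1))
blk=(hsv[...,2]<75)&(hsv[...,1]<90);m=np.zeros_like(blk);m[185:252,412:485]=1
n,l,s,c=cv2.connectedComponentsWithStats((blk&m).astype(np.uint8))
for i in range(1,n):
    if s[i,4]>40: print('blk',s[i],c[i].round(1),ray(ci,*c[i],5).round(1))
for uv,z in [((416,195),5),((474,187),5),((482,242),5),((424,249),5),((447,218),22),((265,195),90),((361,196),2),((367,240),7)]: print(uv,ray(ci,*uv,z).round(0))
```

```text
red [224 116   5   6  30] [226.  118.5] [783.2 318.3   9. ]
red [358 214  10  23  97] [362.4 229.1] [479.1 -42.2   9. ]
red [142 254  19  20 292] [151.2 263.5] [398.3 508.2   9. ]
blk [425 236  13  11  68] [429.7 242.2] [ 442.6 -216.4    5. ]
(416, 195) [ 567. -186.    5.]
(474, 187) [ 586. -340.    5.]
(482, 242) [ 441. -352.    5.]
(424, 249) [ 425. -201.    5.]
(447, 218) [ 504. -260.   22.]
(265, 195) [562. 202.  90.]
(361, 196) [567. -41.   2.]
(367, 240) [451. -53.   7.]
```

View pics/crop1.png

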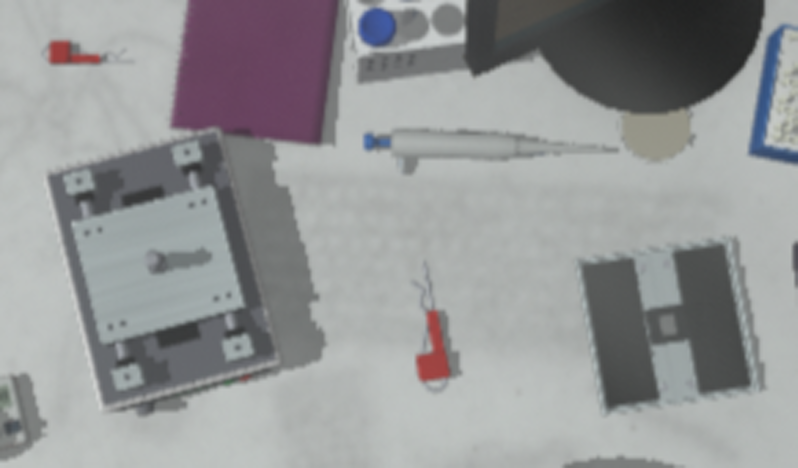

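Clip A spans about 38 px, or 101 mm, from mid-grip to tip, which matches the 102 mm given. Clip B spans about 25 px, or 67 mm, so it is the small one and A is the clip meant. The platform is at about (504,-262) and the stud at about (562,202). The shaker is yawed about 13° and the platform about 9°. Moving to view the platform with the wrist camera.

>>> servo_tool(deltas=[[-27,-19,-2,0,0,0.95,0],[-27,-19,-2,0,0,0.95,0],[-27,-19,-2,0,0,0.95,0],[-27,-19,-2,0,0,0.95,0],[-27,-19,-2,0,0,0.95,0],[-27,-19,-2,0,0,0.95,0],[-27,-19,-2,0,0,0.95,0],[-27,-19,-2,0,0,0.95,0]])

```text
t: 0.82
tcp_pos: [388.9, 263.2, 251.4]
eef_rot: [0.611, 0.791, -0.0, 0.0]
ft_force: [1.3, 0.9, 0.2]
grip_width: 1.0
finger_force: 0.0
```

```bash
cat >> h.py <<'E'
def state(p=1):
    o=bot.observe();M=R.from_quat(o['eef_rot']).as_matrix()
    yaw=np.degrees(np.arctan2(M[1,0],M[0,0]))
    if p: print('t',round(o['t'],2),'tcp',np.round(o['tcp_pos'],1),'yaw',round(yaw,2),'tiltz',M[:2,2].round(3),'F',np.round(o['ft_force'],1),'w',round(o['grip_width'],3),'ff',np.round(o['finger_force'],1))
    return o,M,yaw
def delta(pos,yaw):
    o,M,y=state(0)
    d=M.T@(np.array(pos)-o['tcp_pos'])/10
    c,s=np.cos(np.radians(yaw)),np.sin(np.radians(yaw))
    G=np.array([[c,s,0],[s,-c,0],[0,0,-1]])
    print('delta cm',d.round(2),'rv',R.from_matrix(M.T@G).as_rotvec().round(4),'dist',round(np.linalg.norm(d)*10,1))
E
python3 - <<'E'
from h import *
state();delta([485,-245,240],9)
E
```

```text
t 0.82 tcp [388.9 263.2 251.4] yaw 104.62 tiltz [ 0. -0.] F [1.3 0.9 0.2] w 1.0 ff 0.0
delta cm [-51.6   -3.53   1.15] rv [2.0000e-04 2.0000e-04 1.6689e+00] dist 517.3
```

>>> servo_tool(deltas=[[-51.6,-3.5,1.1,0,0,1.67,0],[-51.6,-3.5,1.1,0,0,1.67,0],[-51.6,-3.5,1.1,0,0,1.67,0],[-51.6,-3.5,1.1,0,0,1.67,0],[-51.6,-3.5,1.1,0,0,1.67,0],[-51.6,-3.5,1.1,0,0,1.67,0],[-51.6,-3.5,1.1,0,0,1.67,0],[-51.6,-3.5,1.1,0,0,1.67,0]])

```text
t: 1.48
tcp_pos: [452.0, -63.8, 244.2]
eef_rot: [0.916, 0.401, 0.0, -0.0]
ft_force: [-0.0, 0.8, -1.4]
grip_width: 1.001
finger_force: 0.0
```

Run:
```python
from h import *
state();delta([485,-245,240],9)
```

```text
t 1.48 tcp [452.  -63.8 244.2] yaw 47.29 tiltz [0. 0.] F [-0.   0.8 -1.4] w 1.001 ff 0.0
delta cm [-11.07  14.72   0.41] rv [-1.000e-04 -2.000e-04  6.683e-01] dist 184.2
```

>>> servo_tool(deltas=[[-11.1,14.7,0.4,0,0,0.67,0],[-11.1,14.7,0.4,0,0,0.67,0],[-11.1,14.7,0.4,0,0,0.67,0],[-11.1,14.7,0.4,0,0,0.67,0],[-11.1,14.7,0.4,0,0,0.67,0],[-11.1,14.7,0.4,0,0,0.67,0],[-11.1,14.7,0.4,0,0,0.67,0]])

```text
t: 2.07
tcp_pos: [486.0, -244.4, 239.5]
eef_rot: [0.997, 0.079, -0.0, -0.0]
ft_force: [0.0, 0.5, -0.4]
grip_width: 1.003
finger_force: 0.0
```

Run:
```python
from h import *
state();ci=bot.camera_info('wrist');im=bot.read_camera('wrist');cv2.imwrite('pics/w1.png',im)
import pickle;pickle.dump(ci,open('w1.pkl','wb'))
```

```text
t 2.07 tcp [ 486.  -244.4  239.5] yaw 9.05 tiltz [-0.001  0.001] F [ 0.   0.5 -0.4] w 1.003 ff 0.0
```

View pics/w1.png

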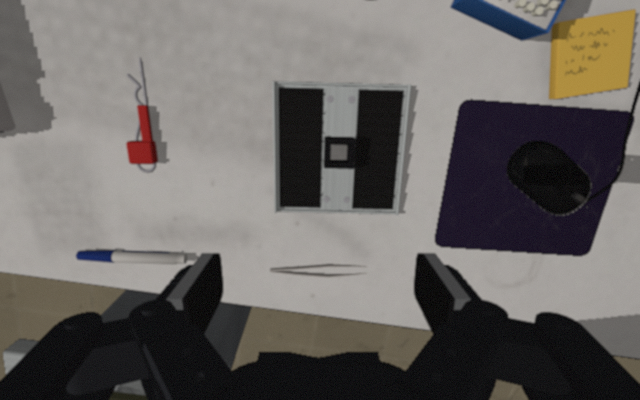

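The platform shows at (340,152), with its mats upright in the image and its yaw nearly aligned with the tool. The clip's grip is at (141,152) and its tip at (142,58), with the bent leg on the left, so it lies the right way up. Measuring precisely.

Run:
```python
from h import *
import pickle;ci=pickle.load(open('w1.pkl','rb'));im=cv2.imread('pics/w1.png')
g=cv2.cvtColor(im,cv2.COLOR_BGR2GRAY).astype(int)
def comps(mask,box,z,amin):
    m=np.zeros(mask.shape,np.uint8);x0,y0,x1,y1=box;m[y0:y1,x0:x1]=mask[y0:y1,x0:x1]
    for c in cv2.findContours(m,cv2.RETR_LIST,cv2.CHAIN_APPROX_NONE)[0]:
        if cv2.contourArea(c)<amin: continue
        P=np.array([ray(ci,*p[0],z)[:2] for p in c],np.float32);r=cv2.minAreaRect(P)
        print('c',np.round(r[0],1),'size',np.round(r[1],1),'ang',round(r[2],1),'px',c[:,0].min(0),c[:,0].max(0))
comps(g<60,(274,80,410,215),5,300)
print('bore');comps(g>75,(328,140,352,164),22,60)
print('plate');comps(g>150-40,(270,78,412,216),8,800)
hsv=cv2.cvtColor(im,cv2.COLOR_BGR2HSV);red=((hsv[...,0]<8)|(hsv[...,0]>172))&(hsv[...,1]>130)&(hsv[...,2]>80)
print('clip red');comps(red,(100,80,180,190),10,50)
print(ray(ci,142,58,2.25),ray(ci,147,105,10))
cv2.imwrite('pics/crop2.png',cv2.resize(im[50:180,115:180],None,fx=4.4,fy=4.4,interpolation=cv2.INTER_CUBIC))
```

```text
c [ 510.7 -290.5] size [135.5  84.3] ang 7.5 px [324  90] [402 208]
c [ 501.5 -220.8] size [136.9  48.9] ang 7.8 px [279  87] [322 206]
bore
c [ 508.5 -263.8] size [15.5 16.8] ang 9.1 px [331 145] [346 159]
plate
c [ 506.6 -263.2] size [148.4 144.5] ang 7.1 px [274  81] [404 211]
c [ 508.8 -268.3] size [156.5 171.2] ang 9.1 px [270  78] [411 215]
clip red
c [490.2 -38.8] size [64.1 28.1] ang 6.5 px [127 106] [153 163]
[572.36278575 -38.5375545    2.25      ] [524.65225073 -48.2114399   10.        ]
```

View pics/crop2.png

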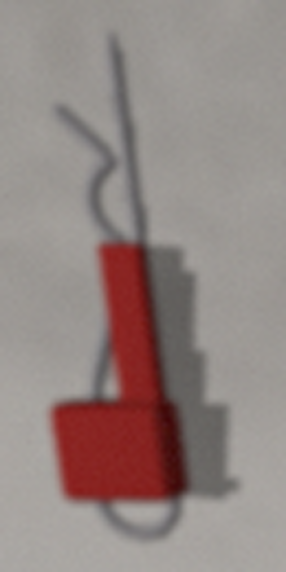

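Crop 2 confirms clip A: straight leg on the right with its tip at the top, bent leg with pinch and arch on the left, and grip and tongue in red. The hub is at (508,-263.7), yaw 8°.

Run:
```python
from h import *
state();delta([508.2,-263.7,60],8);delta([508.2,-263.7,7],8)
```

```text
t 2.12 tcp [ 485.8 -243.3  239.6] yaw 9.26 tiltz [-0.001  0.001] F [-0.   0.3 -0.5] w 1.0 ff 0.0
delta cm [ 1.91  2.4  17.95] rv [-0.0012  0.0011  0.0219] dist 182.1
delta cm [ 1.91  2.4  23.25] rv [-0.0012  0.0011  0.0219] dist 234.5
```

>>> servo_tool(deltas=[[1.9,2.4,18,0,0,0.02,0],[1.9,2.4,18,0,0,0.02,0],[1.9,2.4,18,0,0,0.02,0],[1.9,2.4,18,0,0,0.02,0],[1.9,2.4,18,0,0,0.02,0],[1.9,2.4,18,0,0,0.02,0]])

```text
t: 2.62
tcp_pos: [505.9, -260.7, 55.8]
eef_rot: [0.997, 0.072, -0.004, -0.003]
ft_force: [-0.2, 0.4, 1.2]
grip_width: 1.002
finger_force: 0.0
```

Run:
```python
from h import *
state();ci=bot.camera_info('wrist');im=bot.read_camera('wrist');cv2.imwrite('pics/w2.png',im)
delta([508.2,-263.7,7],8)
print(proj(ci,[508.2,-263.7,22]))
g=cv2.cvtColor(im,cv2.COLOR_BGR2GRAY)
u,v=proj(ci,[508.2,-263.7,22]).astype(int)
m=np.zeros_like(g);m[max(v-35,0):v+35,u-35:u+35]=(g>75)[max(v-35,0):v+35,u-35:u+35]
for c in cv2.findContours(m,cv2.RETR_LIST,cv2.CHAIN_APPROX_NONE)[0]:
    if cv2.contourArea(c)>150:
        P=np.array([ray(ci,*p[0],22)[:2] for p in c],np.float32);print(cv2.minAreaRect(P),c[:,0].min(0),c[:,0].max(0))
```

```text
t 2.62 tcp [ 505.9 -260.7   55.8] yaw 8.28 tiltz [-0.008  0.005] F [-0.2  0.4  1.2] w 1.002 ff 0.0
delta cm [0.09 0.25 5.12] rv [-0.0038  0.0043  0.0045] dist 51.3
[323.31022897 228.70543488]
((511.5163269042969, -264.4668884277344), (11.710694313049316, 17.9342098236084), 8.415138244628906) [310 214] [341 233]
((508.3747863769531, -264.6781005859375), (43.29724884033203, 35.24489974975586), 7.754092693328857) [295 193] [357 262]
```

>>> servo_tool(deltas=[[0,0,2.5,0,0,0,0],[0,0,5.2,0,0,0,0],[0,0,5.2,0,0,0,0],[0,0,5.2,0,0,0,0],[0,0,5.2,0,0,0,0]])

```text
t: 3.08
tcp_pos: [510.1, -263.8, 10.4]
eef_rot: [0.997, 0.071, 0.001, 0.001]
ft_force: [0.7, -0.7, -0.5]
grip_width: 1.001
finger_force: 0.0
```

Run:
```python
from h import *
state();delta([508.4,-264.4,7],8)
```

```text
t 3.08 tcp [ 510.1 -263.8   10.4] yaw 8.18 tiltz [ 0.003 -0.002] F [ 0.7 -0.7 -0.5] w 1.001 ff 0.0
delta cm [-0.17  0.04  0.34] rv [ 0.0019 -0.0024  0.0031] dist 3.8
```

>>> servo_tool(deltas=[[-0.15,0.05,0.2,0,0,0,0],[-0.15,0.05,0.2,0,0,0,150],[-0.15,0.05,0.2,0,0,0,255],[-0.15,0.05,0.2,0,0,0,255],[-0.15,0.05,0.2,0,0,0,255],[-0.15,0.05,0.2,0,0,0,255],[-0.15,0.05,0.2,0,0,0,255],[-0.15,0.05,0.2,0,0,0,255]], newtons=70)

```text
t: 3.75
tcp_pos: [507.8, -264.5, 7.0]
eef_rot: [0.997, 0.071, 0.0, 0.0]
ft_force: [-0.6, 0.5, 6.0]
grip_width: 0.375
finger_force: 73.5
```

Run:
```python
from h import *
state()
```

```text
t 3.75 tcp [ 507.8 -264.5    7. ] yaw 8.12 tiltz [ 0.001 -0.001] F [-0.6  0.5  6. ] w 0.375 ff 73.5
```

>>> servo_tool(deltas=[[0,0,-1,0,0,0,255],[0,0,-4,0,0,0,255],[0,0,-8,0,0,0,255],[0,0,-12,0,0,0,255],[0,0,-16,0,0,0,255],[0,0,-19,0,0,0,255],[0,0,-19,0,0,0,255]])

```text
t: 4.33
tcp_pos: [511.0, -266.3, 203.8]
eef_rot: [0.997, 0.071, 0.005, 0.004]
ft_force: [1.2, -2.0, -2.4]
grip_width: 0.378
finger_force: 72.6
```

Run:
```python
from h import *
state();delta([460,178,200],13.3)
```

```text
t 4.33 tcp [ 511.  -266.3  203.8] yaw 8.13 tiltz [ 0.011 -0.007] F [ 1.2 -2.  -2.4] w 0.378 ff 72.6
delta cm [ 1.24e+00 -4.47e+01  1.00e-02] rv [ 0.0089 -0.0098 -0.0902] dist 447.2
```

>>> servo_tool(deltas=[[0.2,-3,0,0,0,-0.02,255],[0.4,-7,0,0,0,-0.04,255],[0.5,-11,0,0,0,-0.06,255],[0.7,-15,0,0,0,-0.09,255],[0.9,-19,0,0,0,-0.09,255],[1.1,-23,0,0,0,-0.09,255],[1.2,-27,0,0,0,-0.09,255],[1.2,-31,0,0,0,-0.09,255]])

```text
t: 5.0
tcp_pos: [473.7, 46.2, 195.2]
eef_rot: [0.993, 0.115, -0.001, -0.0]
ft_force: [1.9, 0.1, -3.0]
grip_width: 0.377
finger_force: 72.5
```

Run:
```python
from h import *
state();delta([460,178,200],13.3)
```

```text
t 5.0 tcp [473.7  46.2 195.2] yaw 13.26 tiltz [-0.002  0.   ] F [ 1.9  0.1 -3. ] w 0.377 ff 72.5
delta cm [  1.68 -13.14  -0.48] rv [-0.0007  0.0023 -0.0008] dist 132.6
```

>>> servo_tool(deltas=[[0.4,-4,-0.4,0,0,0,255],[0.8,-8,-0.4,0,0,0,255],[1.2,-11,-0.4,0,0,0,255],[1.6,-13,-0.4,0,0,0,255],[1.6,-13,-0.4,0,0,0,255],[1.6,-13,-0.4,0,0,0,255]])

```text
t: 5.5
tcp_pos: [459.8, 175.3, 199.1]
eef_rot: [0.993, 0.117, -0.001, 0.0]
ft_force: [0.2, -1.1, -3.6]
grip_width: 0.376
finger_force: 72.7
```

Run:
```python
from h import *
state();ci=bot.camera_info('wrist');im=bot.read_camera('wrist');cv2.imwrite('pics/w3.png',im)
import pickle;pickle.dump(ci,open('w3.pkl','wb'));print(proj(ci,[562,202,95]))
```

```text
t 5.5 tcp [459.8 175.3 199.1] yaw 13.45 tiltz [-0.003 -0.001] F [ 0.2 -1.1 -3.6] w 0.376 ff 72.7
[314.21512682  51.67989613]
```

View pics/w3.png

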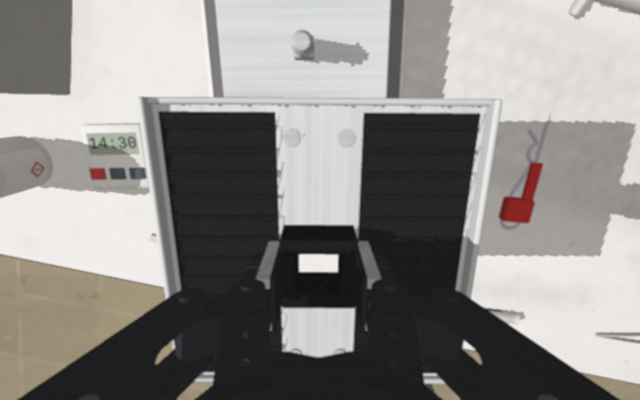

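The stud top is at (303,41), the carriage edges run up the image at about u=217 and 390, and the held platform's bore is at (318,262). Measuring these.

Run:
```python
from h import *
import pickle;ci=pickle.load(open('w3.pkl','rb'));im=cv2.imread('pics/w3.png')
g=cv2.GaussianBlur(cv2.cvtColor(im,cv2.COLOR_BGR2GRAY),(3,3),0).astype(int)
print(g[30,200:240:2],g[30,376:410:2]); print(g[41,285:325:2],g[20:64:2,303])
L=[];Q=[]
for v in range(4,92,2):
    d=np.diff(g[v]);L.append(ray(ci,206+np.argmax(d[206:235])+.5,v,58)[:2]);Q.append(ray(ci,380+np.argmin(d[380:398])+.5,v,58)[:2])
for P in(L,Q):
    P=np.array(P);k=np.polyfit(P[:,0],P[:,1],1);r=P[:,1]-np.polyval(k,P[:,0]);s=abs(r)<2.5*np.median(abs(r))+.1;k=np.polyfit(P[s,0],P[s,1],1)
    print('yaw',np.degrees(np.arctan(k[0])),'y at x=562',np.polyval(k,562),s.sum())
c=cv2.HoughCircles(g[15:70,280:330].astype(np.uint8),cv2.HOUGH_GRADIENT,1,50,param1=60,param2=8,minRadius=7,maxRadius=16)
print(c)
if c is not None:
    x,y,r=c[0,0];print(ray(ci,x+280,y+15,95),ray(ci,x+280+r,y+15,95))
# bore and hub relative to the tool: bore quad on z=199+15 and plate front rim
z=199.1+15
m=np.zeros(g.shape,np.uint8);m[240:290,285:350]=g[240:290,285:350]>150
for cc in cv2.findContours(m,cv2.RETR_EXTERNAL,cv2.CHAIN_APPROX_NONE)[0]:
    if cv2.contourArea(cc)>100:
        P=np.array([ray(ci,*p[0],z)[:2] for p in cc],np.float32);print(cv2.minAreaRect(P),cc[:,0].min(0),cc[:,0].max(0))
cv2.imwrite('pics/crop3.png',cv2.resize(im[15:70,270:340],None,fx=8,fy=8,interpolation=cv2.INTER_CUBIC))
```

```text
[237 240 244 202 133 124 124 123 142 203 221 221 220 220 221 220 220 219
 220 220] [221 221 221 222 221 222 192 112  84  85  84  85  86 115 150 148 147]
[215 214 214 213 213 205 202 203 203 203 203 201 171 122 131 148 147 147
 148 155] [218 222 221 220 213 169 161 193 197 196 201 204 202 200 186 144 119 113
 105 105 158 210]
yaw 14.212179459024219 y at x=562 280.90666340298947 44
yaw 14.207338061543808 y at x=562 141.52410677421742 44
[[[19.5 29.5 15.4]]]
[564.08079685 212.93350743  95.        ] [566.55278945 202.58562788  95.        ]
((465.6415100097656, 176.175048828125), (8.139883041381836, 16.537139892578125), 13.457883834838867) [299 254] [337 271]
```

View pics/crop3.png

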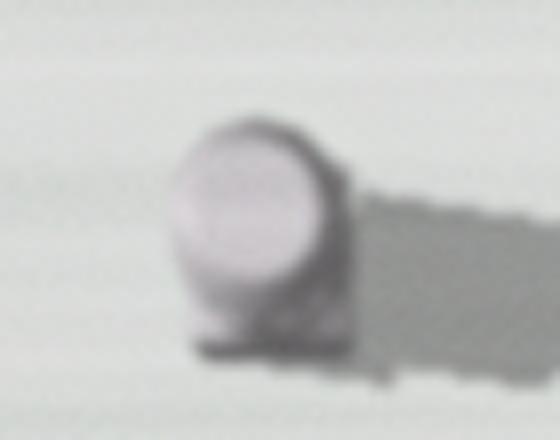

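Run:
```python
from h import *
import pickle;ci=pickle.load(open('w3.pkl','rb'))
s=ray(ci,301.9,39.8,95);print(s, 'mid y', 211.2+(s[0]-562)*np.tan(np.radians(14.2)))
state();delta([s[0],s[1],125],14.2)
```

```text
[567.35423382 211.96785627  95.        ] mid y 212.5548294401203
t 5.55 tcp [460.  174.4 199.2] yaw 13.37 tiltz [-0.003 -0.001] F [ 0.4 -1.  -3.5] w 0.38 ff 72.7
delta cm [11.34 -1.18  7.39] rv [ 0.0008  0.0028 -0.0145] dist 135.8
```

>>> servo_tool(deltas=[[3,-0.3,0,0,0,-0.015,255],[6.5,-0.7,0,0,0,-0.015,255],[10,-1.1,0,0,0,-0.015,255],[11.3,-1.2,1,0,0,-0.015,255],[11.3,-1.2,4,0,0,-0.015,255],[11.3,-1.2,6.5,0,0,-0.015,255],[11.3,-1.2,6.5,0,0,-0.015,255],[11.3,-1.2,6.5,0,0,-0.015,255]])

```text
t: 6.22
tcp_pos: [566.6, 210.2, 133.1]
eef_rot: [0.993, 0.122, -0.003, 0.001]
ft_force: [0.7, 0.2, -3.7]
grip_width: 0.376
finger_force: 72.6
```

Run:
```python
from h import *
state();ci=bot.camera_info('wrist');im=bot.read_camera('wrist');cv2.imwrite('pics/w4.png',cv2.resize(im[190:360,200:440],None,fx=3.2,fy=3.2,interpolation=cv2.INTER_CUBIC))
cv2.imwrite('pics/w4f.png',im)
import pickle;pickle.dump(ci,open('w4.pkl','wb'))
```

```text
t 6.22 tcp [566.6 210.2 133.1] yaw 14.04 tiltz [-0.006 -0.002] F [ 0.7  0.2 -3.7] w 0.376 ff 72.6
```

View pics/w4.png

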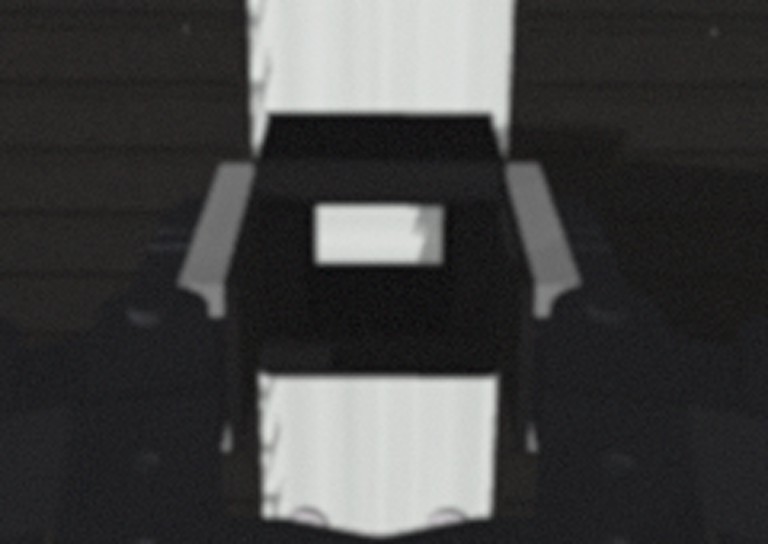

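>>> servo_tool(deltas=[[0.1,-0.22,1,0,0,0,255],[0.1,-0.22,2,0,0,0,255],[0.1,-0.22,2.7,0,0,0,255],[0.1,-0.22,2.7,0,0,0,255],[0.1,-0.22,2.7,0,0,0,255]])

```text
t: 6.68
tcp_pos: [568.2, 214.6, 107.8]
eef_rot: [0.992, 0.123, -0.001, 0.0]
ft_force: [0.2, -0.0, -3.7]
grip_width: 0.379
finger_force: 72.7
```

Run:
```python
from h import *
state();ci=bot.camera_info('wrist');im=bot.read_camera('wrist');cv2.imwrite('pics/w5.png',cv2.resize(im[190:360,200:440],None,fx=3.2,fy=3.2,interpolation=cv2.INTER_CUBIC))
state()
import pickle;pickle.dump(ci,open('w5.pkl','wb'))
```

```text
t 6.68 tcp [568.2 214.6 107.8] yaw 14.15 tiltz [-0.001 -0.   ] F [ 0.2 -0.  -3.7] w 0.379 ff 72.7
t 6.73 tcp [568.7 214.7 108.2] yaw 14.16 tiltz [-0. -0.] F [-0.3  0.7 -3.5] w 0.376 ff 72.7
```

View pics/w5.png

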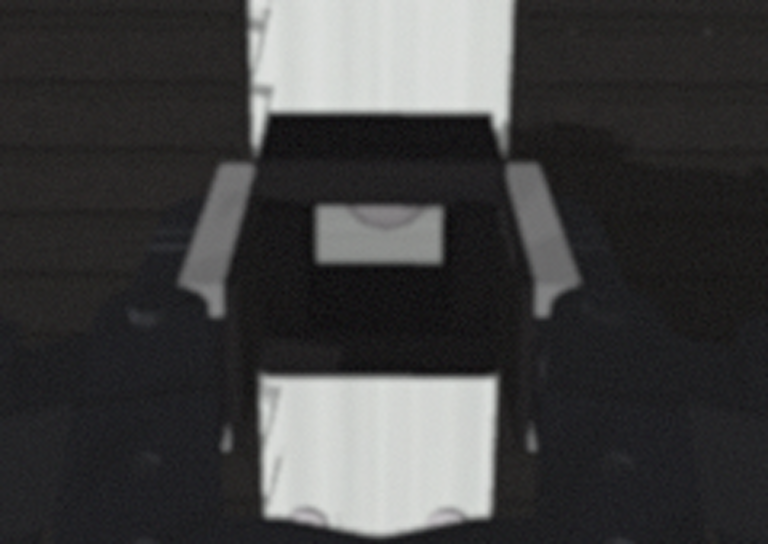

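Run:
```python
from h import *
import pickle;ci=pickle.load(open('w5.pkl','rb'));f=np.array([.9696,.2447]);y=np.array([.2447,-.9696])
b=ray(ci,318.6,253.8,123)[:2];s=ray(ci,320.3,261.2,95)[:2]
print('hub c fwd,y',b@f-9.75,b@y,'stud c',s@f+8,s@y)
t=bot.observe()['tcp_pos'][:2];print('tcp',t@f,t@y)
```

```text
hub c fwd,y 603.8233573963893 -68.2033736247675 stud c 603.5175643269124 -67.29323399894209
tcp 603.9444408440361 -69.01147339526071
```

>>> servo_tool(deltas=[[-0.03,0.09,0.3,0,0,0,255],[-0.03,0.09,0.8,0,0,0,255],[-0.03,0.09,1.3,0,0,0,255],[-0.03,0.09,1.8,0,0,0,255],[-0.03,0.09,2.3,0,0,0,255],[-0.03,0.09,2.6,0,0,0,255],[-0.03,0.09,2.6,0,0,0,255]])

```text
t: 7.32
tcp_pos: [568.1, 213.5, 81.1]
eef_rot: [0.992, 0.123, -0.001, 0.0]
ft_force: [-0.5, 0.5, -3.4]
grip_width: 0.377
finger_force: 72.8
```

Run:
```python
from h import *
state()
```

```text
t 7.32 tcp [568.1 213.5  81.1] yaw 14.14 tiltz [-0.002 -0.001] F [-0.5  0.5 -3.4] w 0.377 ff 72.8
```

No contact so far. Lowering onto the carriage.

>>> servo_tool(deltas=[[0,0,0.3,0,0,0,255],[0,0,0.6,0,0,0,255],[0,0,0.9,0,0,0,255],[0,0,1.2,0,0,0,255],[0,0,1.4,0,0,0,255],[0,0,1.4,0,0,0,255]])

```text
t: 7.82
tcp_pos: [568.5, 213.6, 67.7]
eef_rot: [0.992, 0.123, -0.0, 0.0]
ft_force: [-0.7, -0.1, -3.8]
grip_width: 0.375
finger_force: 72.8
```

Run:
```python
from h import *
state()
```

```text
t 7.82 tcp [568.5 213.6  67.7] yaw 14.14 tiltz [-0.001 -0.   ] F [-0.7 -0.1 -3.8] w 0.375 ff 72.8
```

>>> servo_tool(deltas=[[0,0,0.05,0,0,0,255],[0,0,0.1,0,0,0,255],[0,0,0.15,0,0,0,255],[0,0,0.2,0,0,0,255],[0,0,0.24,0,0,0,255],[0,0,0.24,0,0,0,255]])

```text
t: 8.32
tcp_pos: [568.8, 213.7, 65.8]
eef_rot: [0.992, 0.123, 0.0, -0.0]
ft_force: [-0.5, 0.3, -3.0]
grip_width: 0.369
finger_force: 72.8
```

Run:
```python
from h import *
state()
```

```text
t 8.32 tcp [568.8 213.7  65.8] yaw 14.14 tiltz [0. 0.] F [-0.5  0.3 -3. ] w 0.369 ff 72.8
```

>>> servo_tool(deltas=[[0,0,0.05,0,0,0,255],[0,0,0.1,0,0,0,255],[0,0,0.15,0,0,0,255],[0,0,0.15,0,0,0,255],[0,0,0.15,0,0,0,255]])

```text
t: 8.73
tcp_pos: [568.9, 213.7, 64.9]
eef_rot: [0.992, 0.123, 0.0, -0.0]
ft_force: [-3.1, -1.1, 4.5]
grip_width: 0.379
finger_force: 73.4
```

Run:
```python
from h import *
state()
```

```text
t 8.73 tcp [568.9 213.7  64.9] yaw 14.14 tiltz [0.001 0.   ] F [-3.1 -1.1  4.5] w 0.379 ff 73.4
```

Seated: Fz went from -3.5 to +4.5 N at the expected height. Releasing and lifting.

>>> servo_tool(deltas=[[0,0,0,0,0,0,150],[0,0,0,0,0,0,0],[0,0,0,0,0,0,0],[0,0,0,0,0,0,0],[0,0,-2,0,0,0,0],[0,0,-6,0,0,0,0],[0,0,-10,0,0,0,0],[0,0,-13,0,0,0,0]])

```text
t: 9.4
tcp_pos: [569.6, 213.9, 197.1]
eef_rot: [0.992, 0.123, 0.001, -0.0]
ft_force: [0.3, 0.2, 1.6]
grip_width: 0.999
finger_force: 0.0
```

Run:
```python
from h import *
state();delta([478,-40,180],6)
```

```text
t 9.4 tcp [569.6 213.9 197.1] yaw 14.14 tiltz [0.002 0.001] F [0.3 0.2 1.6] w 0.999 ff 0.0
delta cm [-15.09  22.39   1.67] rv [-0.0003 -0.0024  0.142 ] dist 270.5
```

>>> servo_tool(deltas=[[-15.1,22.4,1.7,0,0,0.142,0],[-15.1,22.4,1.7,0,0,0.142,0],[-15.1,22.4,1.7,0,0,0.142,0],[-15.1,22.4,1.7,0,0,0.142,0],[-15.1,22.4,1.7,0,0,0.142,0],[-15.1,22.4,1.7,0,0,0.142,0],[-15.1,22.4,1.7,0,0,0.142,0],[-15.1,22.4,1.7,0,0,0.142,0]])

```text
t: 10.07
tcp_pos: [475.0, -43.9, 177.1]
eef_rot: [0.999, 0.05, -0.001, 0.001]
ft_force: [-0.5, 0.3, 0.8]
grip_width: 1.0
finger_force: 0.0
```

```bash
cat > clip.py <<'E'
from h import *
state();ci=bot.camera_info('wrist');im=bot.read_camera('wrist');cv2.imwrite('pics/w6.png',im);o,M,yaw=state(0)
hsv=cv2.cvtColor(im,cv2.COLOR_BGR2HSV);red=(((hsv[...,0]<8)|(hsv[...,0]>172))&(hsv[...,1]>130)&(hsv[...,2]>80)).astype(np.uint8)
n,l,s,c=cv2.connectedComponentsWithStats(red);i=1+np.argmax(s[1:,4]);print(s[i])
P=np.argwhere(l==i)[:,::-1]
import pickle;pickle.dump((ci,s[i]),open('w6.pkl','wb'))
x,y,w,h=s[i,:4]
cv2.imwrite('pics/w6c.png',cv2.resize(im[max(0,y-90):y+h+30,x-40:x+w+40],None,fx=3,fy=3,interpolation=cv2.INTER_CUBIC));print('crop off',x-40,max(0,y-90))
for z in(14,10): print([ray(ci,a,b,z).round(1)[:2].tolist() for a,b in((x,y),(x+w,y),(x+w,y+h),(x,y+h))])
E
python3 clip.py
```

```text
t 10.07 tcp [475.  -43.9 177.1] yaw 5.76 tiltz [-0.002 -0.002] F [-0.5  0.3  0.8] w 1.0 ff 0.0
[ 300  128   29   68 1113]
crop off 260 38
[[522.3, -23.0], [525.0, -49.5], [460.4, -56.6], [457.6, -28.5]]
[[522.0, -22.8], [524.7, -49.6], [459.2, -56.9], [456.4, -28.4]]
```

View pics/w6c.png

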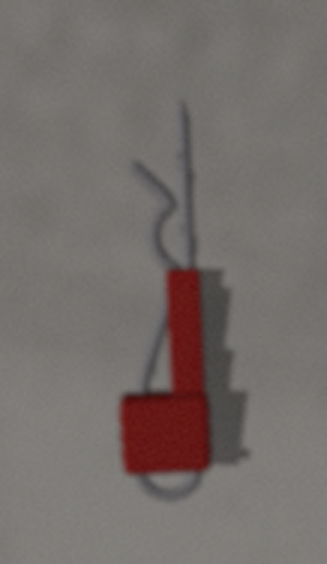

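Run:
```python
from h import *
import pickle;ci,_=pickle.load(open('w6.pkl','rb'))
q=lambda a,b,z:ray(ci,260+a/3,38+b/3,z)[:2]
t=q(183,103,2.25);l=q(192,268,2.25);d=t-l;yw=np.degrees(np.arctan2(d[1],d[0]));print('tip',t,'leg',l,'yaw',yw)
C=[q(122,397,14),q(208,397,14),q(210,467,14),q(127,472,14)];c=np.mean(C,0);print(np.round(C,1),'grip c',c)
e=C[0]-C[3];e2=C[1]-C[2];print('grip side yaw',np.degrees(np.arctan2(e[1],e[0])),np.degrees(np.arctan2(e2[1],e2[0])),np.linalg.norm(e),np.linalg.norm(C[0]-C[1]))
u=np.array([np.cos(np.radians(yw)),np.sin(np.radians(yw))]);print('grip c from tip',t-102*u+10*np.array([-u[1],u[0]]))
k=q(168,272,10.6);k2=q(200,268,10.6);print('tongue end',k,k2, 'along from tip',(t-k)@u,(t-k2)@u)
```

```text
tip [572.76824405 -37.26296165] leg [524.27127409 -45.1444904 ] yaw 9.230773844538867
[[483.  -27. ]
 [485.7 -54.1]
 [462.8 -57.3]
 [458.5 -30.7]] grip c [472.4980084  -42.26999865]
grip side yaw 8.628979607674049 7.920965621258491 24.810537237251747 27.306115667494655
grip c from tip [470.48500497 -43.7544179 ]
tongue end [522.92799359 -37.66708902] [525.12675587 -47.39329557] along from tip 49.25965827992107 48.64956344741387
```

Run:
```python
from h import *
state();delta([471.5,-43,45],9)
```

```text
t 10.12 tcp [476.3 -42.1 177.3] yaw 5.77 tiltz [-0. -0.] F [ 0.3 -0.1  0.6] w 1.001 ff 0.0
delta cm [-0.48  0.04 13.23] rv [ 0.      0.0001 -0.0564] dist 132.4
```

>>> servo_tool(deltas=[[-0.5,0,4,0,0,-0.056,0],[-0.5,0,8,0,0,-0.056,0],[-0.5,0,12,0,0,-0.056,0],[-0.5,0,13.2,0,0,-0.056,0],[-0.5,0,13.2,0,0,-0.056,0],[-0.5,0,13.2,0,0,-0.056,0]])

```text
t: 10.62
tcp_pos: [472.4, -40.0, 44.8]
eef_rot: [0.997, 0.081, -0.001, -0.0]
ft_force: [0.7, 0.4, 0.4]
grip_width: 0.998
finger_force: 0.0
```

Run:
```python
from h import *
exec(open('clip.py').read().replace('w6','w7'))
m=(l==i).astype(np.uint8)
q=cv2.minAreaRect(np.array([ray(ci,*p,14)[:2] for p in P],np.float32));print(q)
# widest rows = grip
for v in range(y,y+h,6):
    u=P[P[:,1]==v][:,0];print(v,u.min(),u.max(),ray(ci,u.min(),v,14).round(1)[:2],ray(ci,u.max(),v,14).round(1)[:2])
delta([471.5,-43,2.5],9)
```

```text
t 10.62 tcp [472.4 -40.   44.8] yaw 9.27 tiltz [-0.001  0.001] F [0.7 0.4 0.4] w 0.998 ff 0.0
[ 297  212   46   43 1305]
crop off 257 122
[[483.7, -26.6], [487.8, -52.1], [461.8, -56.9], [457.4, -30.4]]
[[482.3, -26.6], [486.5, -52.6], [459.9, -57.5], [455.4, -30.4]]
((472.7951354980469, -41.421348571777344), (25.757761001586914, 26.19005012512207), 8.204191207885742)
212 298 298 [483.8 -27.2] [483.8 -27.2]
218 297 335 [480.1 -27.1] [483.6 -48.3]
224 297 328 [476.6 -27.6] [479.4 -45. ]
230 297 327 [472.9 -28.2] [475.7 -45. ]
236 297 326 [469.3 -28.7] [472.  -45.1]
242 297 325 [465.6 -29.2] [468.2 -45.1]
248 298 329 [461.9 -30.3] [464.8 -48.1]
254 307 338 [459.  -36.1] [461.9 -53.9]
delta cm [-0.24  0.23  4.33] rv [ 0.0002 -0.0013  0.0047] dist 43.4
```

>>> servo_tool(deltas=[[-0.08,0.22,2,0,0,0,0],[-0.08,0.22,3.6,0,0,0,0],[-0.08,0.22,4.2,0,0,0,0],[-0.08,0.22,4.2,0,0,0,100],[-0.08,0.22,4.2,0,0,0,160]], newtons=60)

```text
t: 11.08
tcp_pos: [472.7, -43.2, 4.3]
eef_rot: [0.997, 0.08, 0.001, 0.0]
ft_force: [0.1, 0.5, -0.0]
grip_width: 0.746
finger_force: 0.0
```

Run:
```python
from h import *
state()
```

```text
t 11.08 tcp [472.7 -43.2   4.3] yaw 9.23 tiltz [ 0.002 -0.   ] F [ 0.1  0.5 -0. ] w 0.746 ff 0.0
```

>>> servo_tool(deltas=[[0,0,0.1,0,0,0,255],[0,0,0.1,0,0,0,255],[0,0,0.1,0,0,0,255],[0,0,0.1,0,0,0,255],[0,0,0.1,0,0,0,255]], newtons=70)

```text
t: 11.5
tcp_pos: [472.4, -43.3, 3.6]
eef_rot: [0.997, 0.08, 0.001, 0.0]
ft_force: [-0.7, 0.3, 6.8]
grip_width: 0.314
finger_force: 69.0
```

Run:
```python
from h import *
state()
```

```text
t 11.5 tcp [472.4 -43.3   3.6] yaw 9.21 tiltz [ 0.002 -0.   ] F [-0.7  0.3  6.8] w 0.314 ff 69.0
```

Gripped. Lifting, then moving to a view pose behind the stud.

>>> servo_tool(deltas=[[0,0,-1,0,0,0,255],[0,0,-4,0,0,0,255],[0,0,-8,0,0,0,255],[0,0,-12,0,0,0,255],[0,-1,-16,0,0,0,255],[0,-4,-16.7,0,0,0,255],[0,-8,-16.7,0,0,-0.02,255],[0,-12,-16.7,0,0,-0.05,255]])

```text
t: 12.17
tcp_pos: [453.3, 75.9, 171.4]
eef_rot: [0.995, 0.104, 0.002, 0.0]
ft_force: [1.2, 0.5, -1.6]
grip_width: 0.315
finger_force: 69.3
```

Run:
```python
from h import *
state();delta([455.1,195.1,170],14.2)
```

```text
t 12.17 tcp [453.3  75.9 171.4] yaw 11.97 tiltz [0.005 0.   ] F [ 1.2  0.5 -1.6] w 0.315 ff 69.3
delta cm [  2.65 -11.63   0.15] rv [ 0.0007 -0.0047 -0.039 ] dist 119.2
```

>>> servo_tool(deltas=[[0.9,-4,0.1,0,0,-0.039,255],[1.8,-8,0.1,0,0,-0.039,255],[2.6,-11.2,0.1,0,0,-0.039,255],[2.6,-11.6,0.1,0,0,-0.039,255],[2.6,-11.6,0.1,0,0,-0.039,255],[2.6,-11.6,0.1,0,0,-0.039,255]])

```text
t: 12.67
tcp_pos: [453.0, 193.8, 168.3]
eef_rot: [0.992, 0.125, -0.0, 0.0]
ft_force: [-1.3, -0.1, -0.2]
grip_width: 0.313
finger_force: 69.3
```

Run:
```python
from h import *
state();ci=bot.camera_info('wrist');im=bot.read_camera('wrist');cv2.imwrite('pics/w8.png',im);state()
import pickle;pickle.dump(ci,open('w8.pkl','wb'));print(proj(ci,[569,213.5,95]))
cv2.imwrite('pics/w8c.png',cv2.resize(im[0:190,200:440],None,fx=3.1,fy=3.1,interpolation=cv2.INTER_CUBIC))
```

```text
t 12.67 tcp [453.  193.8 168.3] yaw 14.39 tiltz [-0.001 -0.001] F [-1.3 -0.1 -0.2] w 0.313 ff 69.3
t 12.72 tcp [453.  193.1 168.3] yaw 14.31 tiltz [-0.001 -0.001] F [ 0.4 -0.2 -1. ] w 0.318 ff 69.3
[333.51910329  23.12014907]
```

View pics/w8c.png

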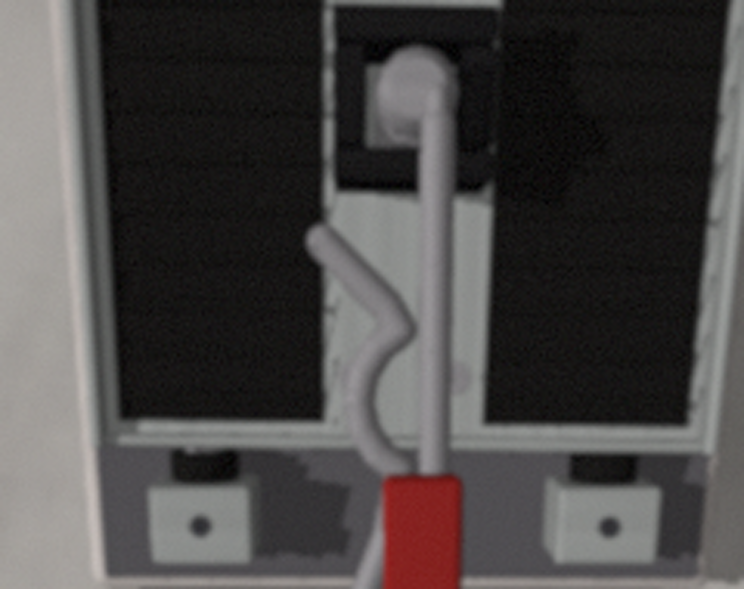

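The clip is held straight, and its leg tip in the crop is at (438,100), overlapping the stud top at (415,86). The platform lies flat around the stud, with the mats along the rods. I have now viewed 11 pictures, one over the limit of 10, so I'll look at no more and work from numbers only.

Run:
```python
from h import *
import pickle;ci=pickle.load(open('w8.pkl','rb'));im=cv2.imread('pics/w8.png');hsv=cv2.cvtColor(im,cv2.COLOR_BGR2HSV)
g=cv2.cvtColor(im,cv2.COLOR_BGR2GRAY).astype(int)
o,M,yaw=state(0);t=o['tcp_pos'];f=M[:2,0];y=M[:2,1]
q=lambda u,v,z:(lambda p:np.round([(p-t[:2])@f,(p-t[:2])@y],2))(ray(ci,u,v,z)[:2])
z=t[2]-1.35
for v in(38,44,50,56,70,90,110,125,140,150):
    print(v,g[v,330:352].tolist(),) if v in(38,110) else None
    d=np.diff(g[v,326:356])
for u,v in((340.0,151.6),(340.6,110),(341,70),(341.3,38)): print('leg',q(u,v,z))
for u,v in((333.9,27.4),(334.2,28)): print('stud',q(u,v,95))
# stud edges against the black hub rows
for v in range(16,40,3): print(v,g[v,312:356:2].tolist())
# shaker yaw in tool: mat inner/outer edges: plate strip edges rows 70-130
for c0,c1,s in((300,312,1),(352,362,-1)):
    pts=[]
    for v in range(66,132,3):
        d=np.diff(g[v,c0:c1])*s;pts.append(q(c0+np.argmax(d)+.5,v,63))
    pts=np.array(pts);k=np.polyfit(pts[:,0],pts[:,1],1);print('strip edge angle',np.degrees(np.arctan(k[0])),'y at 0,115',np.polyval(k,0),np.polyval(k,115),pts[:4,1],pts[-4:,1])
```

```text
38 [107, 108, 109, 107, 110, 115, 126, 138, 140, 139, 134, 125, 114, 102, 90, 71, 50, 23, 14, 10, 17, 14]
110 [84, 89, 106, 124, 135, 135, 140, 146, 148, 141, 131, 118, 103, 89, 85, 104, 128, 141, 142, 141, 140, 141]
leg [51.51  9.51]
leg [69.2   9.41]
leg [85.08  9.24]
leg [97.06  9.11]
stud [115.11   9.21]
stud [114.78   9.39]
16 [24, 23, 21, 9, 6, 9, 6, 24, 67, 86, 96, 96, 86, 72, 51, 27, 4, 14, 17, 20, 23, 19]
19 [23, 26, 20, 12, 15, 12, 47, 100, 125, 124, 123, 127, 124, 115, 92, 71, 43, 12, 16, 20, 24, 24]
22 [24, 22, 24, 65, 87, 94, 121, 131, 130, 129, 128, 128, 127, 127, 128, 105, 73, 56, 19, 19, 21, 17]
25 [27, 24, 23, 63, 89, 108, 135, 133, 129, 129, 128, 126, 127, 128, 126, 120, 81, 59, 21, 13, 22, 20]
28 [26, 20, 19, 64, 93, 128, 142, 135, 131, 133, 133, 134, 132, 131, 130, 107, 76, 68, 30, 19, 15, 20]
31 [26, 24, 20, 64, 95, 122, 137, 135, 133, 131, 133, 133, 132, 143, 138, 110, 77, 62, 26, 18, 19, 13]
34 [27, 26, 21, 71, 96, 113, 127, 128, 129, 131, 130, 130, 130, 141, 139, 107, 71, 51, 13, 17, 17, 16]
37 [25, 21, 18, 72, 90, 99, 113, 112, 115, 117, 119, 121, 125, 136, 130, 111, 85, 47, 10, 15, 18, 17]
strip edge angle 1.7777274285799305 y at 0,115 -12.55538160278997 -8.986108529430702 [-10.53 -10.55  -8.44  -7.04] [-10.96 -10.98 -10.26 -10.29]
strip edge angle 0.7632342737547512 y at 0,115 27.06187950229851 28.59387948973908 [28.35 28.42 28.49 28.57] [27.48 27.56 28.37 27.7 ]
```

>>> servo_tool(deltas=[[-0.5,-0.05,0,0,0,0.01,255],[-1.0,-0.05,1,0,0,0.01,255],[-1.0,-0.05,4,0,0,0.01,255],[-1.0,-0.05,6.5,0,0,0.01,255],[-1.0,-0.05,8,0,0,0.01,255],[-1.0,-0.05,8,0,0,0.01,255],[-1.0,-0.05,8,0,0,0.01,255]])

```text
t: 13.3
tcp_pos: [442.9, 190.6, 87.9]
eef_rot: [0.993, 0.118, -0.001, 0.0]
ft_force: [-0.0, -0.1, -0.6]
grip_width: 0.314
finger_force: 69.3
```

Run:
```python
from h import *
o,M,y=state();print(M[:,0].round(4))
for _ in range(2): bot.read_camera('top');state()
```

```text
t 13.3 tcp [442.9 190.6  87.9] yaw 13.61 tiltz [-0.002 -0.001] F [-0.  -0.1 -0.6] w 0.314 ff 69.3
[ 0.9719  0.2353 -0.0026]
t 13.35 tcp [444.  191.2  88.8] yaw 13.63 tiltz [-0. -0.] F [1.  0.2 0.1] w 0.313 ff 69.3
t 13.4 tcp [444.6 191.6  89.3] yaw 13.66 tiltz [0.002 0.   ] F [ 0.4  0.3 -0. ] w 0.316 ff 69.3
```

>>> servo_tool(deltas=[[0,0,0.3,0,0,0,255],[0,0,0.3,0,0,0,255],[0,0,0.3,0,0,0,255],[0,0,0.3,0,0,0,255]])

```text
t: 13.73
tcp_pos: [444.1, 192.2, 85.8]
eef_rot: [0.993, 0.12, 0.0, -0.0]
ft_force: [0.7, 0.7, -0.3]
grip_width: 0.315
finger_force: 69.3
```

Run:
```python
from h import *
state()
ci=bot.camera_info('wrist');im=bot.read_camera('wrist');cv2.imwrite('pics/w9.png',im)
o,M,yaw=state();t=o['tcp_pos'];f=M[:2,0];y=M[:2,1]
g=cv2.cvtColor(im,cv2.COLOR_BGR2GRAY).astype(int)
q=lambda u,v,z:(lambda p:np.round([(p-t[:2])@f,(p-t[:2])@y],2))(ray(ci,u,v,z)[:2])
import sys
for v in(6,20,40,60,80): print(v,q(340,v,84),q(340,v,62),g[v,256:420:4].tolist())
```

```text
t 13.73 tcp [444.1 192.2  85.8] yaw 13.74 tiltz [0.001 0.   ] F [ 0.7  0.7 -0.3] w 0.315 ff 69.3
t 13.78 tcp [444.  192.2  85.7] yaw 13.75 tiltz [0.001 0.   ] F [-0.   0.9 -0.2] w 0.315 ff 69.3
6 [108.56   9.19] [114.1   10.48] [21, 22, 20, 17, 19, 22, 17, 21, 21, 23, 96, 27, 27, 25, 22, 26, 28, 25, 22, 25, 25, 27, 23, 27, 25, 28, 28, 26, 25, 25, 21, 15, 18, 14, 15, 17, 15, 16, 14, 11, 15]
20 [103.62   9.28] [108.41  10.58] [22, 24, 23, 23, 30, 25, 26, 26, 25, 27, 126, 142, 128, 124, 128, 122, 111, 91, 85, 88, 83, 86, 88, 85, 86, 84, 87, 85, 84, 84, 109, 36, 21, 13, 19, 14, 14, 17, 10, 18, 17]
40 [96.38  9.41] [100.07  10.74] [27, 26, 20, 25, 22, 28, 21, 23, 23, 26, 87, 166, 162, 158, 161, 165, 165, 162, 159, 162, 157, 154, 99, 160, 163, 163, 163, 163, 159, 159, 159, 25, 25, 26, 25, 20, 23, 27, 23, 28, 27]
60 [88.91  9.55] [91.45 10.9 ] [28, 27, 23, 25, 23, 27, 26, 24, 21, 25, 99, 139, 164, 159, 162, 165, 163, 159, 159, 162, 157, 150, 95, 164, 164, 163, 163, 161, 156, 160, 143, 24, 21, 16, 14, 18, 27, 23, 25, 22, 20]
80 [81.19  9.7 ] [82.56 11.07] [21, 21, 20, 16, 22, 21, 20, 21, 21, 25, 52, 140, 146, 134, 101, 161, 163, 159, 159, 162, 160, 149, 92, 163, 161, 161, 164, 160, 158, 162, 109, 25, 20, 16, 12, 20, 19, 22, 17, 17, 21]
```

Run:
```python
from h import *
im=cv2.imread('pics/w9.png');g=cv2.cvtColor(im,cv2.COLOR_BGR2GRAY).astype(int)
ci=bot.camera_info('wrist');o,M,yaw=state(0);t=o['tcp_pos'];f=M[:2,0];y=M[:2,1]
q=lambda u,v,z:(lambda p:np.round([(p-t[:2])@f,(p-t[:2])@y],2))(ray(ci,u,v,z)[:2])
for v in(0,4,8,12,24,30,36,44,52): print(v,'L',g[v,292:302].tolist(),'leg',g[v,332:350].tolist(),'R',g[v,372:384].tolist())
for a in('w8',):
    h=cv2.cvtColor(cv2.imread(f'pics/{a}.png'),cv2.COLOR_BGR2GRAY).astype(int)
    for v in(8,20,50,58,66,74): print(v,'L',h[v,304:316].tolist(),'leg',h[v,330:350].tolist(),'R',h[v,352:366].tolist())
for u in(296,340,378): print(u,q(u,40,62),q(u,40,84),q(u,4,80))
```

```text
0 L [22, 25, 53, 103, 139, 133, 94, 45, 25, 28] leg [29, 27, 29, 32, 29, 30, 24, 26, 29, 25, 26, 29, 30, 26, 29, 31, 27, 29] R [25, 27, 24, 27, 24, 23, 22, 23, 19, 17, 9, 18]
4 L [22, 18, 31, 58, 84, 95, 76, 45, 28, 24] leg [26, 27, 29, 27, 29, 28, 24, 28, 32, 29, 28, 24, 28, 29, 28, 29, 26, 22] R [27, 25, 26, 28, 25, 24, 25, 21, 24, 21, 15, 12]
8 L [26, 27, 32, 59, 101, 132, 126, 84, 33, 11] leg [20, 16, 18, 16, 20, 14, 21, 13, 17, 16, 17, 17, 19, 16, 16, 14, 22, 17] R [18, 22, 13, 18, 17, 15, 17, 14, 14, 16, 12, 18]
12 L [28, 23, 36, 72, 125, 157, 160, 129, 78, 27] leg [10, 5, 11, 6, 11, 6, 13, 7, 13, 12, 7, 5, 6, 6, 7, 15, 12, 17] R [5, 9, 12, 10, 19, 46, 65, 62, 42, 18, 10, 18]
24 L [22, 27, 30, 74, 127, 162, 163, 145, 129, 142] leg [159, 158, 157, 156, 155, 149, 143, 140, 138, 137, 136, 130, 123, 116, 118, 117, 116, 114] R [124, 115, 112, 113, 116, 111, 94, 57, 31, 23, 29, 24]
30 L [25, 22, 25, 52, 86, 107, 116, 128, 148, 162] leg [161, 163, 162, 161, 162, 157, 159, 161, 155, 143, 124, 105, 114, 140, 158, 164, 163, 166] R [157, 158, 161, 163, 162, 157, 128, 80, 33, 19, 27, 20]
3
[... 1331 characters left out ...]
, 112, 99, 82, 71, 58, 29, 12, 14] R [14, 21, 17, 16, 24, 34, 38, 29, 10, 16, 10, 15, 12, 18]
66 L [76, 107, 123, 126, 136, 142, 146, 143, 142, 141, 142, 143] leg [145, 144, 146, 141, 139, 138, 141, 145, 149, 144, 135, 123, 112, 94, 81, 85, 113, 139, 146, 142] R [137, 138, 134, 130, 122, 113, 87, 48, 23, 14, 19, 20, 23, 21]
74 L [112, 103, 93, 95, 112, 129, 139, 142, 141, 140, 140, 143] leg [145, 145, 146, 146, 143, 141, 140, 144, 148, 143, 135, 122, 108, 95, 83, 89, 116, 140, 145, 145] R [140, 141, 141, 143, 143, 123, 85, 44, 21, 24, 23, 18, 22, 24]
296 [99.98 -9.73] [96.29 -8.35] [110.18  -8.34]
340 [99.97 10.7 ] [96.28  9.37] [110.17   9.37]
378 [99.96 28.34] [96.28 24.68] [110.16  24.66]
```

>>> servo_tool(deltas=[[0,0.03,0.04,0,0,0,255],[0.4,0.03,0.04,0,0,0,255],[0.8,0.02,0.04,0,0,0,255],[1.2,0.02,0.04,0,0,0,255],[1.6,0.02,0.04,0,0,0,255],[1.9,0.02,0.04,0,0,0,255],[2.1,0.02,0.04,0,0,0,255],[2.1,0.02,0.04,0,0,0,255]])

```text
t: 14.45
tcp_pos: [465.0, 197.1, 84.9]
eef_rot: [0.993, 0.12, 0.0, -0.0]
ft_force: [0.3, -0.0, -0.2]
grip_width: 0.312
finger_force: 69.3
```

Run:
```python
from h import *
state();im=bot.read_camera('wrist');cv2.imwrite('pics/w10.png',im);state()
```

```text
t 14.45 tcp [465.  197.1  84.9] yaw 13.74 tiltz [0. 0.] F [ 0.3 -0.  -0.2] w 0.312 ff 69.3
t 14.5 tcp [464.5 196.9  84.8] yaw 13.74 tiltz [-0. -0.] F [ 0.3 -0.4 -0.5] w 0.316 ff 69.3
```

>>> servo_tool(deltas=[[0.3,0,-0.03,0,0,0,255],[0.6,0,-0.03,0,0,0,255],[0.9,-0.01,-0.03,0,0,0,255],[1.1,-0.01,-0.03,0,0,0,255],[1.1,-0.01,-0.03,0,0,0,255]])

```text
t: 14.92
tcp_pos: [475.7, 199.8, 85.3]
eef_rot: [0.993, 0.12, 0.0, -0.0]
ft_force: [0.6, -0.6, -1.0]
grip_width: 0.317
finger_force: 69.3
```

Run:
```python
from h import *
o,M,yaw=state();ci=bot.camera_info('wrist');im=bot.read_camera('wrist');cv2.imwrite('pics/w11.png',im);o,M,yaw=state()
t=o['tcp_pos'];f=M[:2,0];y=M[:2,1]
q=lambda u,v,z:(lambda p:np.round([(p-t[:2])@f,(p-t[:2])@y],2))(ray(ci,u,v,z)[:2])
g=cv2.cvtColor(im,cv2.COLOR_BGR2GRAY).astype(int)
for v in range(0,72,6): print(v,q(340,v,95)[0],q(340,v,80)[0],g[v,292:390:3].tolist())
```

```text
t 14.92 tcp [475.7 199.8  85.3] yaw 13.73 tiltz [0.001 0.   ] F [ 0.6 -0.6 -1. ] w 0.317 ff 69.3
t 14.97 tcp [475.3 199.7  85.3] yaw 13.74 tiltz [0. 0.] F [ 0.1  1.  -1. ] w 0.314 ff 69.3
0 107.94 111.94 [29, 148, 199, 170, 196, 190, 193, 196, 201, 198, 195, 193, 192, 196, 195, 197, 200, 192, 192, 195, 198, 197, 196, 197, 198, 192, 189, 194, 190, 157, 32, 31, 33]
6 106.03 109.81 [31, 99, 118, 85, 98, 95, 97, 98, 101, 101, 100, 97, 95, 98, 98, 96, 99, 96, 96, 98, 99, 99, 99, 99, 98, 99, 96, 97, 96, 88, 30, 29, 29]
12 104.09 107.65 [31, 124, 114, 35, 35, 38, 36, 39, 40, 37, 34, 36, 36, 36, 37, 33, 39, 38, 34, 35, 33, 34, 34, 33, 34, 35, 34, 34, 32, 27, 32, 30, 31]
18 102.14 105.48 [28, 121, 95, 34, 37, 36, 35, 38, 35, 38, 33, 34, 35, 36, 35, 35, 37, 35, 33, 34, 33, 36, 35, 32, 31, 34, 34, 32, 32, 28, 26, 29, 32]
24 100.17 103.29 [32, 85, 152, 19, 24, 14, 22, 21, 16, 18, 21, 24, 21, 17, 21, 21, 16, 17, 21, 21, 23, 22, 20, 20, 21, 23, 12, 16, 19, 20, 23, 22, 21]
30 98.18 101.07 [29, 73, 99, 32, 37, 36, 36, 33, 15, 15, 12, 13, 18, 93, 122, 136, 133, 125, 114, 91, 60, 8, 12, 19, 34, 41, 38
[... 297 characters left out ...]
72, 140, 96, 42, 24, 26, 29, 26, 22, 22, 19, 25, 25]
48 92.1 94.31 [25, 88, 133, 32, 38, 35, 31, 25, 97, 120, 183, 194, 182, 175, 175, 176, 177, 175, 175, 175, 176, 170, 102, 81, 22, 24, 25, 26, 27, 20, 23, 21, 23]
54 90.04 92.01 [29, 65, 133, 34, 37, 36, 34, 27, 101, 125, 177, 182, 183, 179, 178, 178, 178, 179, 176, 177, 177, 147, 92, 66, 20, 26, 23, 22, 23, 17, 23, 18, 19]
60 87.95 89.69 [31, 67, 123, 33, 38, 34, 34, 28, 100, 120, 149, 164, 168, 170, 173, 173, 174, 174, 174, 172, 125, 91, 84, 21, 23, 24, 25, 26, 20, 23, 24, 23, 22]
66 85.85 87.34 [28, 81, 172, 34, 34, 34, 31, 27, 102, 121, 113, 143, 145, 143, 143, 133, 127, 118, 102, 93, 91, 100, 21, 16, 23, 28, 26, 16, 20, 19, 21, 20, 21]
```

The leg is threaded: the stud is now centred about 92 mm ahead of the TCP with no force. The clip is home at about 60 mm, so I'll advance in steps and watch the force.

>>> servo_tool(deltas=[[0.3,0,0,0,0,0,255],[0.6,0,0,0,0,0,255],[0.9,-0.01,0,0,0,0,255],[1.2,-0.01,0,0,0,0,255],[1.4,-0.01,0,0,0,0,255],[1.4,-0.01,0,0,0,0,255]])

```text
t: 15.47
tcp_pos: [488.3, 203.3, 85.0]
eef_rot: [0.993, 0.12, -0.0, -0.0]
ft_force: [-1.5, 1.6, -0.5]
grip_width: 0.317
finger_force: 69.3
```

```bash
cat > stud.py <<'E'
from h import *
def stud():
    ci=bot.camera_info('wrist');im=bot.read_camera('wrist');o,M,yaw=state()
    cv2.imwrite('pics/s%.2f.png'%o['t'],im)
    t=o['tcp_pos'];f=M[:2,0];y=M[:2,1];F=np.array(o['ft_force'])
    g=cv2.GaussianBlur(cv2.cvtColor(im,cv2.COLOR_BGR2GRAY),(3,3),0)
    c=cv2.HoughCircles(g[:200,300:385],cv2.HOUGH_GRADIENT,1,60,param1=80,param2=10,minRadius=16,maxRadius=22)
    if c is None: print('no circle');return
    u,v,r=c[0,0];p=ray(ci,u+300,v,95)[:2];d=p-t[:2]
    print('px',u+300,v,r,'stud fwd %.1f y %.1f'%(d@f,d@y),'world',p.round(1),'Fpush %.1f'%(F[:2]@f),'Fy %.1f'%(F[:2]@y))
stud()
E
python3 stud.py
```

```text
t 15.52 tcp [488.2 203.2  85. ] yaw 13.75 tiltz [-0.001 -0.   ] F [-1.4  1.2 -0.4] w 0.317 ff 69.4
px 342.5 128.5 21.4 stud fwd 62.4 y 10.2 world [551.2 208.1] Fpush -1.1 Fy -1.5
```

Run:
```python
import cv2,glob
for f in('pics/w11.png',sorted(glob.glob('pics/s*.png'))[-1] if 0 else 'pics/s15.52.png'):
    g=cv2.cvtColor(cv2.imread(f),cv2.COLOR_BGR2GRAY)
    for u in(330,342): print(f,u,g[0:150:3,u].tolist())
    c=cv2.HoughCircles(cv2.GaussianBlur(g,(3,3),0)[:140,300:385],cv2.HOUGH_GRADIENT,1,5,param1=80,param2=6,minRadius=17,maxRadius=21);print(c[0,:5].round(1).tolist())
```

```text
pics/w11.png 330 [197, 198, 99, 35, 38, 38, 33, 33, 22, 15, 65, 155, 172, 176, 174, 172, 176, 181, 179, 177, 169, 154, 148, 131, 147, 87, 35, 34, 28, 31, 22, 46, 129, 118, 123, 147, 134, 121, 189, 192, 189, 192, 189, 192, 191, 190, 189, 188, 182, 120]
pics/w11.png 342 [194, 195, 97, 32, 34, 33, 33, 30, 20, 92, 129, 151, 173, 174, 172, 169, 177, 180, 179, 172, 175, 168, 122, 109, 113, 149, 148, 149, 148, 147, 147, 147, 145, 145, 143, 143, 143, 141, 141, 141, 139, 138, 138, 137, 137, 135, 137, 135, 133, 133]
[[41.5, 53.5, 20.399999618530273], [38.5, 49.5, 18.0], [26.5, 81.5, 20.399999618530273], [35.5, 45.5, 20.399999618530273], [41.5, 129.5, 20.399999618530273]]
pics/s15.52.png 330 [205, 205, 203, 205, 206, 205, 205, 204, 205, 206, 208, 169, 34, 38, 37, 38, 40, 24, 17, 38, 134, 169, 186, 189, 185, 184, 187, 188, 188, 188, 172, 159, 143, 106, 126, 151, 138, 89, 26, 57, 175, 203, 202, 202, 201, 202, 199, 200, 196, 130]
pics/s15.52.png 342 [205, 206, 207, 207, 207, 208, 208, 207, 208, 179, 144, 141, 146, 155, 156, 156, 156, 154, 154, 146, 140, 158, 182, 182, 180, 180, 184, 189, 186, 183, 181, 168, 125, 113, 143, 142, 145, 143, 144, 144, 142, 141, 140, 138, 135, 137, 136, 137, 135, 134]
[[35.5, 77.5, 20.399999618530273], [40.5, 81.5, 18.200000762939453], [40.5, 128.5, 19.299999237060547], [13.5, 53.5, 20.399999618530273], [17.5, 95.5, 20.399999618530273]]
```

```bash
cat > stud.py <<'E'
from h import *
def stud():
    ci=bot.camera_info('wrist');im=bot.read_camera('wrist');o,M,yaw=state()
    cv2.imwrite('pics/s%.2f.png'%o['t'],im)
    t=o['tcp_pos'];f=M[:2,0];y=M[:2,1];F=np.array(o['ft_force'])
    g=cv2.cvtColor(im,cv2.COLOR_BGR2GRAY).astype(float)[:,328:333].mean(1)
    d=np.where(g<50)[0];i=d[0]                       # far hub edge
    k=i+12+np.argmax(g[i+12:i+60]>90)                # stud top rim (far)
    p=ray(ci,341,k+19.5,95)[:2];d=p-t[:2]
    print('hub far row',i,'rim',k,'stud fwd %.1f'%(d@f),'along world %.1f'%(p@f),'Fpush %.1f Fy %.1f Fz %.1f'%(F[:2]@f,F[:2]@y,F[2]))
stud()
E
python3 stud.py
```

```text
t 15.57 tcp [488.1 203.1  85. ] yaw 13.75 tiltz [-0.001 -0.   ] F [-1.6  1.8 -1.2] w 0.315 ff 69.4
hub far row 35 rim 58 stud fwd 81.4 along world 603.8 Fpush -1.1 Fy -2.2 Fz -1.2
```

>>> servo_tool(deltas=[[0.2,0,0,0,0,0,255],[0.4,0,0,0,0,0,255],[0.6,0,0,0,0,0,255],[0.8,0,0,0,0,0,255],[1.0,-0.01,0,0,0,0,255],[1.0,-0.01,0,0,0,0,255]])

```text
t: 16.07
tcp_pos: [498.6, 205.7, 85.2]
eef_rot: [0.993, 0.12, 0.0, -0.0]
ft_force: [-1.4, 1.2, -0.8]
grip_width: 0.317
finger_force: 69.3
```

```bash
python3 stud.py
```

```text
t 16.12 tcp [498.5 205.6  85.2] yaw 13.74 tiltz [0. 0.] F [-2.6  1.1 -0.7] w 0.316 ff 69.3
hub far row 42 rim 61 stud fwd 80.3 along world 613.4 Fpush -2.3 Fy -1.7 Fz -0.7
```

>>> servo_tool(deltas=[[0.25,0,0,0,0,0,255],[0.5,0,0,0,0,0,255],[0.75,0,0,0,0,0,255],[1.0,-0.01,0,0,0,0,255],[1.25,-0.01,0,0,0,0,255],[1.5,-0.01,0,0,0,0,255],[1.5,-0.01,0,0,0,0,255]])

```text
t: 16.7
tcp_pos: [515.3, 210.7, 85.6]
eef_rot: [0.993, 0.12, 0.003, -0.001]
ft_force: [1.2, 0.4, 0.6]
grip_width: 0.319
finger_force: 69.4
```

```bash
python3 stud.py
```

```text
t 16.75 tcp [515.7 210.3  85.8] yaw 13.76 tiltz [0.006 0.002] F [ 2.1  2.7 -0.8] w 0.314 ff 69.4
hub far row 89 rim 101 stud fwd 64.9 along world 615.8 Fpush 2.7 Fy -2.1 Fz -0.8
```

Run:
```python
import cv2
for f in('pics/s16.12.png','pics/s16.75.png'):
    g=cv2.cvtColor(cv2.imread(f),cv2.COLOR_BGR2GRAY)
    for u in(312,324,330,342,352): print(f,u,g[0:186:3,u].tolist())
```

```text
pics/s16.12.png 312 [209, 210, 212, 211, 210, 211, 210, 213, 213, 211, 212, 211, 212, 207, 45, 38, 40, 39, 37, 28, 36, 39, 41, 40, 38, 36, 73, 130, 167, 184, 192, 161, 53, 36, 32, 24, 32, 37, 55, 139, 198, 208, 214, 213, 207, 203, 201, 197, 204, 204, 203, 201, 202, 203, 203, 202, 202, 201, 204, 201, 202, 203]
pics/s16.12.png 324 [209, 210, 208, 212, 211, 211, 210, 211, 212, 211, 212, 213, 212, 207, 42, 40, 40, 40, 37, 26, 11, 63, 133, 178, 194, 203, 208, 201, 195, 184, 170, 139, 162, 187, 196, 201, 197, 167, 124, 81, 36, 100, 205, 203, 205, 204, 196, 142, 134, 174, 186, 148, 115, 114, 114, 114, 114, 117, 127, 121, 114, 112]
pics/s16.12.png 330 [210, 209, 211, 211, 211, 209, 209, 211, 212, 212, 213, 212, 212, 207, 39, 41, 39, 38, 37, 28, 73, 172, 188, 193, 186, 186, 189, 169, 175, 191, 170, 165, 146, 110, 128, 152, 140, 87, 29, 26, 25, 84, 199, 205, 206, 206, 205, 206, 200, 135, 148, 81, 94, 97, 96, 98, 96, 96, 97, 96, 96, 96]
pics/s16.12.png 342 [210, 211, 210, 210, 210, 210, 212, 212, 213, 187, 144, 145, 146, 159, 160, 158, 157, 158, 156, 147, 139, 161, 188, 187, 184, 184, 189, 195,
[... 1395 characters left out ...]
 102, 100, 105, 102, 104, 101, 102, 103, 104, 101, 102]
pics/s16.75.png 342 [223, 222, 223, 223, 225, 224, 224, 222, 223, 206, 152, 151, 153, 164, 164, 164, 162, 163, 163, 161, 162, 162, 160, 160, 159, 159, 157, 158, 156, 156, 155, 156, 156, 154, 155, 152, 155, 175, 191, 192, 192, 195, 199, 199, 194, 193, 181, 138, 134, 146, 145, 88, 98, 100, 99, 102, 102, 99, 100, 100, 100, 99]
pics/s16.75.png 352 [220, 220, 220, 221, 220, 220, 221, 221, 221, 221, 220, 222, 221, 222, 223, 222, 223, 224, 223, 222, 222, 222, 222, 223, 223, 223, 224, 224, 225, 153, 30, 35, 27, 27, 34, 110, 121, 122, 159, 189, 190, 193, 200, 200, 196, 161, 109, 117, 74, 15, 25, 28, 28, 17, 56, 201, 216, 218, 216, 215, 214, 215]
```

Force has changed sign (+2.7 N, pulling ahead), so the pinch has passed the stud. About 2–3 mm remains to home, so I'll creep in.

>>> servo_tool(deltas=[[0.05,0,0.02,0,0,0,255],[0.1,0,0.02,0,0,0,255],[0.15,0,0.02,0,0,0,255],[0.15,0,0.02,0,0,0,255]])

```text
t: 17.08
tcp_pos: [515.4, 209.8, 85.5]
eef_rot: [0.993, 0.12, 0.001, -0.0]
ft_force: [1.8, 3.1, 0.8]
grip_width: 0.312
finger_force: 69.5
```

```bash
cat > gap.py <<'E'
from h import *
ci=bot.camera_info('wrist');im=bot.read_camera('wrist');o,M,yaw=state();F=np.array(o['ft_force']);f=M[:2,0];y=M[:2,1]
cv2.imwrite('pics/s%.2f.png'%o['t'],im)
print('Fpush %.1f Fy %.1f Fz %.1f'%(F[:2]@f,F[:2]@y,F[2]))
g=cv2.cvtColor(im,cv2.COLOR_BGR2GRAY)
print('342 rows130-160',g[130:160,342].tolist());print('352 rows84-120:2',g[84:150:2,352].tolist())
E
python3 gap.py
```

```text
t 17.13 tcp [515.  209.7  85.4] yaw 13.73 tiltz [0.002 0.001] F [1.9 3.3 0.2] w 0.313 ff 69.5
Fpush 2.7 Fy -2.8 Fz 0.2
342 rows130-160 [200, 200, 200, 198, 194, 193, 192, 194, 195, 192, 190, 180, 160, 138, 125, 119, 122, 133, 141, 148, 147, 142, 121, 89, 77, 89, 100, 101, 100, 102]
352 rows84-120:2 [223, 222, 221, 129, 27, 30, 33, 28, 28, 27, 20, 61, 120, 129, 120, 120, 118, 123, 151, 179, 186, 190, 199, 198, 193, 181, 151, 110, 103, 122, 138, 82, 17]
```

>>> servo_tool(deltas=[[0.05,0,0,0,0,0,255],[0.1,0,0,0,0,0,255],[0.15,0,0,0,0,0,255],[0.15,0,0,0,0,0,255]])

```text
t: 17.47
tcp_pos: [515.1, 209.6, 84.8]
eef_rot: [0.993, 0.12, -0.001, 0.0]
ft_force: [0.6, 1.1, -0.5]
grip_width: 0.317
finger_force: 69.5
```

```bash
python3 gap.py
```

```text
t 17.52 tcp [515.2 209.6  84.8] yaw 13.73 tiltz [-0.001 -0.001] F [1.4 1.5 0.7] w 0.314 ff 69.5
Fpush 1.7 Fy -1.2 Fz 0.7
342 rows130-160 [198, 200, 199, 199, 201, 198, 195, 193, 196, 194, 191, 192, 186, 172, 151, 129, 120, 119, 122, 136, 145, 144, 122, 92, 80, 90, 95, 101, 101, 100]
352 rows84-120:2 [193, 170, 171, 179, 62, 29, 29, 31, 27, 25, 23, 28, 91, 127, 124, 117, 116, 119, 126, 157, 176, 187, 190, 196, 198, 191, 173, 139, 105, 108, 132, 120, 42]
```

Run:
```python
from h import *
ci=bot.camera_info('wrist');o,M,yaw=state();t=o['tcp_pos'];f=M[:2,0]
q=lambda u,v,z:round((ray(ci,u,v,z)[:2]-t[:2])@f,2)
z0=84-2.25
print('tongue end top,bottom edge',q(345,152.3,z0+10.6),q(345,152.3,z0+5),'seat est',q(345,152.3,z0+10.6)+9.6)
print('tip->seat',[ (v,q(342,v,84)-40) for v in(27,28,29)])
for c in(127.5,128.5,129.5): print('stud ctr',c,q(342,c,95))
for v in(144.5,147,148.5): print('rear',v,q(342,v,95)+8)
for v in(102,106,109.5): print('far rim @352',v,q(352,v,95)-np.sqrt(64-(11*.42)**2))
```

```text
t 17.52 tcp [515.2 209.6  84.8] yaw 13.73 tiltz [-0.001 -0.001] F [1.4 1.5 0.7] w 0.314 ff 69.5
tongue end top,bottom edge 52.41 51.57 seat est 62.01
tip->seat [(27, np.float64(60.78)), (28, np.float64(60.42)), (29, np.float64(60.06))]
stud ctr 127.5 62.64
stud ctr 128.5 62.26
stud ctr 129.5 61.87
rear 144.5 63.94
rear 147 62.94
rear 148.5 62.34
far rim @352 102 65.80887452271816
far rim @352 106 64.30887452271816
far rim @352 109.5 62.998874522718154
```

>>> servo_tool(deltas=[[0.04,0,-0.03,0,0,0,255],[0.08,0,-0.03,0,0,0,255],[0.08,0,-0.03,0,0,0,255],[0.08,0,-0.03,0,0,0,255]])

```text
t: 17.85
tcp_pos: [515.7, 209.7, 85.0]
eef_rot: [0.993, 0.12, -0.001, 0.0]
ft_force: [-0.9, 0.8, -1.2]
grip_width: 0.313
finger_force: 69.5
```

```bash
python3 gap.py
```

```text
t 17.9 tcp [515.7 209.8  85.1] yaw 13.74 tiltz [-0.001 -0.001] F [-1.8  1.7 -1.3] w 0.316 ff 69.5
Fpush -1.4 Fy -2.0 Fz -1.3
342 rows130-160 [193, 194, 200, 199, 198, 199, 196, 195, 193, 193, 195, 196, 193, 188, 178, 156, 135, 123, 119, 122, 135, 140, 123, 92, 79, 90, 98, 100, 99, 101]
352 rows84-120:2 [200, 210, 222, 223, 178, 41, 34, 31, 28, 26, 27, 26, 40, 107, 128, 121, 116, 118, 119, 126, 157, 177, 185, 193, 196, 195, 183, 163, 118, 100, 113, 133, 81]
```

Run:
```python
import cv2,glob
for f in('pics/w8.png','pics/w10.png','pics/s16.12.png','pics/s16.75.png','pics/s17.90.png'):
    g=cv2.cvtColor(cv2.imread(f),cv2.COLOR_BGR2GRAY)
    print(f,[ (v,g[v,290:324:2].tolist()) for v in(78,84)])
```

```text
pics/w8.png [(78, [19, 23, 22, 21, 60, 124, 126, 126, 117, 104, 88, 111, 139, 144, 147, 143, 143]), (84, [18, 19, 21, 20, 16, 24, 68, 113, 129, 130, 127, 117, 103, 88, 116, 142, 142])]
pics/w10.png [(78, [27, 31, 26, 94, 136, 172, 176, 161, 150, 131, 111, 143, 178, 186, 185, 181, 180]), (84, [30, 30, 30, 103, 147, 181, 174, 159, 163, 162, 160, 150, 130, 114, 145, 180, 182])]
pics/s16.12.png [(78, [36, 39, 37, 85, 175, 209, 199, 184, 167, 143, 117, 73, 26, 99, 137, 148, 197]), (84, [33, 34, 33, 67, 132, 77, 123, 180, 192, 191, 183, 167, 143, 121, 128, 137, 177])]
pics/s16.75.png [(78, [37, 36, 35, 37, 127, 216, 212, 193, 175, 150, 141, 188, 220, 222, 224, 224, 222]), (84, [36, 35, 36, 38, 63, 152, 182, 193, 199, 198, 192, 173, 148, 144, 195, 226, 224])]
pics/s17.90.png [(78, [40, 37, 36, 131, 214, 218, 210, 194, 176, 153, 135, 178, 222, 224, 225, 221, 220]), (84, [36, 37, 38, 80, 160, 214, 200, 189, 198, 199, 192, 175, 153, 140, 187, 222, 222])]
```

The bent leg is back at its closed pixel position and the push force has dropped through zero, so the clip is home. Releasing and withdrawing.

>>> servo_tool(deltas=[[0,0,0,0,0,0,170],[0,0,0,0,0,0,120],[0,0,0,0,0,0,0],[0,0,0,0,0,0,0],[0,0,-1,0,0,0,0],[0,0,-4,0,0,0,0],[0,0,-8,0,0,0,0],[0,0,-12,0,0,0,0]])

```text
t: 18.57
tcp_pos: [515.5, 209.6, 206.4]
eef_rot: [0.993, 0.12, -0.001, 0.0]
ft_force: [0.6, 0.2, 0.1]
grip_width: 1.0
finger_force: 0.0
```

>>> servo_tool(deltas=[[0,0,0,0,0,0,0],[0,0,0,0,0,0,0],[0,0,0,0,0,0,0]])

```text
t: 18.82
tcp_pos: [516.2, 209.9, 205.9]
eef_rot: [0.993, 0.12, 0.0, -0.0]
ft_force: [-0.4, 0.1, 0.5]
grip_width: 1.004
finger_force: 0.0
```

Run:
```python
from h import *
state();ci=bot.camera_info('wrist');im=bot.read_camera('wrist');cv2.imwrite('pics/end.png',im);o,M,_=state(0);t=o['tcp_pos'];f=M[:2,0];y=M[:2,1]
hsv=cv2.cvtColor(im,cv2.COLOR_BGR2HSV);red=(((hsv[...,0]<8)|(hsv[...,0]>172))&(hsv[...,1]>130)&(hsv[...,2]>80)).astype(np.uint8)
n,l,s,c=cv2.connectedComponentsWithStats(red)
for i in range(1,n):
    if s[i,4]>200:
        x,yy,w,h=s[i,:4];P=[ray(ci,u,v,93)[:2]-t[:2] for u,v in((x,yy),(x+w,yy),(x,yy+h))];print(s[i],[(round(p@f,1),round(p@y,1)) for p in P])
g=cv2.cvtColor(im,cv2.COLOR_BGR2GRAY)
T=s[1+np.argmax(s[1:,4])];v0=T[1]
for u in(318,324,328,332,336,340): print(u,g[max(0,v0-70):v0+10:2,u].tolist())
```

```text
t 18.82 tcp [516.2 209.9 205.9] yaw 13.74 tiltz [0.001 0.   ] F [-0.4  0.1  0.5] w 1.004 ff 0.0
[ 302  132   36   78 1604] [(np.float64(51.1), np.float64(-12.0)), (np.float64(51.0), np.float64(15.7)), (np.float64(-12.2), np.float64(-12.9))]
[  0 235  13  42 372] [(np.float64(-34.5), np.float64(-268.4)), (np.float64(-34.5), np.float64(-257.4)), (np.float64(-74.3), np.float64(-279.4))]
318 [145, 145, 143, 144, 144, 144, 143, 145, 143, 145, 144, 144, 147, 144, 145, 146, 144, 127, 97, 109, 121, 108, 104, 133, 126, 106, 85, 81, 82, 79, 84, 96, 115, 122, 93, 34, 21, 22, 34, 65]
324 [138, 141, 136, 137, 136, 134, 138, 139, 138, 137, 138, 137, 137, 133, 137, 135, 136, 137, 94, 41, 49, 67, 80, 81, 109, 124, 126, 117, 116, 127, 127, 120, 101, 85, 99, 78, 59, 61, 58, 61]
328 [140, 124, 103, 102, 102, 99, 100, 101, 102, 106, 107, 111, 108, 112, 113, 114, 116, 119, 120, 122, 124, 126, 127, 117, 105, 118, 121, 121, 125, 127, 125, 120, 105, 102, 123, 82, 56, 62, 59, 60]
332 [141, 141, 143, 142, 140, 144, 140, 141, 138, 141, 140, 136, 138, 138, 136, 134, 135, 134, 87, 30, 31, 34, 37, 74, 89, 110, 125, 120, 125, 128, 125, 120, 90, 74, 67, 51, 58, 56, 60, 55]
336 [142, 142, 143, 142, 142, 145, 142, 144, 141, 142, 143, 143, 143, 146, 145, 142, 143, 142, 91, 17, 15, 8, 38, 99, 90, 72, 91, 108, 119, 117, 102, 76, 69, 88, 63, 8, 20, 13, 9, 47]
340 [142, 141, 144, 142, 142, 141, 142, 142, 141, 142, 142, 143, 142, 143, 144, 143, 142, 135, 91, 19, 11, 12, 24, 48, 44, 46, 38, 43, 49, 40, 37, 34, 36, 42, 29, 12, 10, 16, 12, 49]
```

Run:
```python
from workcell import bot
print(bot.sign_off())
```

```text
the job is handed in; nothing more can be done
None
```

The platform is seated on the carriage with its mats along the rods, and the clip is snapped home and released (bent leg closed, push force back through zero); I handed the job in at about 19 s, but I viewed 11 pictures, one over the limit of 10.

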